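# Start a surface scan from the microscope's control deck

### The arm

A 7-joint arm with a two-finger parallel gripper is mounted at the origin on the work surface. World frame = base frame: x ahead of the robot, y to its left, z up, the work surface at z = 0. Lengths are in m, angles in rad, forces in N, time in s.
With the tool pointing down it reaches from about 0.35 to 0.9 m from the base axis. Payload 19.9 kg.
Tool frame: the origin (TCP) lies between the finger pads; the fingertips stand 19 mm ahead of it and the grasp point (between the pads) is the TCP; z points along the fingers, y is the direction in which the jaws open and shut (so a half turn about z gives the same grasp; the last joint's range is limited). The gripper opens to 94 mm and grips with 3 to 60 N. Pads are 16 mm wide; open, the fingers measure 119 mm over their backs; the gripper's body (75 mm by 177 mm) begins 78 mm behind the grasp point.
Start: joints at [1.208, 0.417, -0.01, 1.614, 0.005, 1.111, -0.053], TCP at [0.197, -0.593, 0.224] pointing down, gripper open.
Joint ranges: [-2.81, 2.81], [-0.39, 2.02], [-1.27, 1.25], [0.06, 2.57], [-1.19, 4.33], [0.19, 2], [-2.82, 2.82]. Speed limits (rad/s): [1.89, 1.89, 2.39, 2.39, 3.01, 3.01, 3.01].

### API

Orientations are given as a 3x3 rotation matrix whose columns are the frame's x, y, z axes.
In Python, from rig import robot gives the robot as it stands. Calls block until the motion is done:
- robot.move_ptp(position, orientation): joint-space move of the TCP to a pose.
- robot.move_linear(position, velocity=0.15, frame=None, threshold=None): straight line of the TCP; frame=None keeps the orientation; velocity is the mean speed in m/s. With threshold (N) it stops when the force on the tool has changed by that much, and returns True; else False.
- robot.goto_joints(angles): joint-space move.
- robot.gripper_to(opening): finger opening in m; the grip force is fixed at half the most; returns when the fingers have stopped.
- robot.pause(seconds).
- robot.ik(position, orientation): joint angles nearest the present ones, or None.
- robot.get_state(): the state.
- robot.grab_frame(name): name is "scene" or "top" or "wrist"; returns the picture (480x640x3 uint8, red, green, blue); there is no depth.
- robot.camera_info(name): a dict with "fx", "fy", "cx", "cy" (pixels), "dist" ([k1, k2, p1, p2, k3] as OpenCV has them; the pictures are not rectified), "rvec" (rotation vector, rad) and "tvec" (3), from world to camera coordinates, as OpenCV has them. Camera axes: x right, y down, z forward; pixel columns grow to the right and rows downward; lengths in m; the calibration is good to about 2 mm. A picture is of the moment at which its call begins: read the wrist's pose just before it. camera_info takes no time and is no camera call; for the wrist camera it gives the pose at the moment of the call.
A pose or a line that the arm cannot do raises robot.PlanningError and nothing moves.
- robot.sign_off(): hands the job in, once; it reports no verdict.
The state is a dict: "time": time; "qpos": joint angles; "joint_vel": joint speeds; "effort": joint torques, N m; "ee_pos": TCP position; "tool_rot": TCP orientation; "force": force on the tool from outside, world axes, zero at the start; "moment": the same for the moment, N m; "opening": finger opening in m.
Only numpy, scipy, OpenCV 4.12 (cv2) and the standard library are available. Lean on these libraries where they do the work, as an engineer would, in place of code of your own. Each camera call takes 0.05 s, during which the arm holds its last target. There are 200 camera calls.

### The job

With closed fingers, start the microscope's scan: press the raised half of the lamp unit's rocker switch fully down, then press the large round key on the control deck fully down so that it latches, then press the long bar key fully down, keep it down for about a second and let it come up. Do not press the square key or the small round key, and do not lift, pick up or shift the lamp unit or any of the loose things around.

Things in the scene. Friction and masses are not known exactly. Their poses are not given: they have to be found in the camera images.
- deck: fixed white control deck, 140 mm (its x) x 280 mm (its y), top 35 mm above the table; origin at the centre of its underside, z up; four key modules stand 60 mm apart, in any order, in a row along its y axis, 20 mm to the -x side of the centre. A little joystick (76 mm above the table) stands near its +x +y corner
- lamp_unit: loose aluminium lamp unit, 120 mm (its x) x 64 mm (its y) x 50 mm high, about 0.9 kg; origin at the centre of its underside, z up; a black rocker switch sits in the middle of its top between two low grey cheeks
- rocker_raised (a point): point on the top face of the rocker's raised half, 20 mm from the pivot, 8 mm above it when off; moves with the rocker. Each half is 30 mm long, 26 mm wide. Off: the half towards the lamp unit's +x end slants up, its end 12 mm above the pivot, the other half lies level. On: this half lies level, 62 mm above the table
- rocker (a joint): rocker angle: 0 off, 0.4 rad fully on; the switch is a shallow V seen from the side, its pivot above the lamp unit's origin at 62 mm; it takes 2 to 5 N on the raised half and stays where it is left
- round_key_top (a point): centre of the top of the large round key, 28 mm across; black, 10 mm proud of its grey module (54 x 44 mm, top 41 mm above the table); it moves with the key. It latches: stays down when pressed (about 3 N)
- round_key (a joint): travel of the large round key: 0 up, 0.007 m fully down
- bar_key_top (a point): centre of the top of the long bar key, 44 mm (deck's x) x 16 mm (deck's y); black, 10 mm proud of its grey module (54 x 44 mm, top 41 mm above the table); it moves with the key. It is sprung and comes up when let go; fully down takes 6 N
- bar_key (a joint): travel of the long bar key: 0 up, 0.007 m fully down
- square_key_top (a point): centre of the top of the square key, 24 mm; not to be pressed; sprung
- square_key (a joint): travel of the square key: 0 up, 0.007 m fully down
- small_key_top (a point): centre of the top of the small round key, 15 mm across; not to be pressed; sprung
- small_key (a joint): travel of the small round key: 0 up, 0.007 m fully down
- objective: loose dark steel microscope objective standing upright, 34 mm across, 52 mm high; origin at the centre of its underside; to be left alone
- gauge_block: loose steel gauge block 14 x 34 x 12 mm lying on the back part of the control deck; origin at the centre of its underside; to be left alone
- specimen_jar: loose small clear jar with white cap, 36 mm across, 45 mm high, beside the lamp unit; origin at the centre of its underside; to be left alone
- specimen_puck: loose brass specimen disc, 44 mm across, 14 mm high; origin at the centre of its underside; to be left alone
- roughness_standard: loose steel plate 50 x 36 x 12 mm with a small glass face; origin at the centre of its underside; to be left alone
- loupe: loose black eye loupe, 38 mm across, 36 mm high; origin at the centre of its underside; to be left alone
- wafer_case: loose round white case, 44 mm across, 16 mm high; origin at the centre of its underside; to be left alone
Mind the look-alikes: they are no part of the job. Several things look just like the lamp_unit: the one meant starts farthest from the robot's base.

How it is judged:
On the way, in this order (a step that is already met when the one before it is completed fails the run):
1. the rocker is switched on (value of joint rocker above 0.33 rad), for 0.1 s.
2. the large round key is pressed down and latched (value of joint round_key above 0.005 m), for 0.1 s.
3. the long bar key is held fully down for 0.6 s (value of joint bar_key above 0.005 m), for 0.6 s.
At the end, for the whole second after the job is handed in: The rocker is on (above 0.33 of 0.4 rad), the large round key is down (more than 5 of 7 mm), the bar, square and small round keys are up (within 2 mm), the lamp unit stands upright and at rest within 25 mm of where it was, and so does every loose bystander (value of joint rocker above 0.33 rad and value of joint round_key above 0.005 m and value of joint each of bar_key, square_key, small_key below 0.002 m and distance of each of lamp_unit, objective, gauge_block, specimen_jar, specimen_puck, roughness_standard, loupe, wafer_case from where it was at the start of the episode below 0.025 m and angle between lamp_unit's own z axis and vertical below 0.1 rad and linear speed of lamp_unit below 0.02 m/s); the robot touches nothing.
It fails at once if the large round key is pressed before the rocker is on (value of joint round_key above 0.003 m and value of joint rocker below 0.3 rad).
It fails at once if the long bar key is pressed before the large round key is latched down (value of joint bar_key above 0.003 m and value of joint round_key below 0.004 m).
It fails at once if the square key or the small round key is pressed (value of joint any of square_key, small_key above 0.003 m).
It fails at once if the lamp unit is lifted, tipped or shifted by more than 25 mm (height (world z) of lamp_unit above 0.01 m or distance of lamp_unit from where it was at the start of the episode above 0.025 m or angle between lamp_unit's own z axis and vertical above 0.2 rad).
It fails at once if a bystander is moved by more than 25 mm (distance of any of objective, gauge_block, specimen_jar, specimen_puck, roughness_standard, loupe, wafer_case from where it was at the start of the episode above 0.025 m).
It also fails if it takes over 42 s, if anything falls off the work surface, if the arm or the gripper's body presses on something with over 40 N, if the wrist force passes 120 N, or if a joint passes its speed limit or range.

## Working session

There is one attempt and no reset: what is moved stays moved. The work goes in short steps, each a Python script; the robot and the scene stay as the last script left them, time stands still between calls to the robot, and variables do not carry over. Pictures are saved under pics/ and viewed, on a budget of 10 in all, crops included, one or two more only if the job needs it, and the job is handed in when it is done.

```bash
mkdir -p pics; cat > h.py <<'E'
import numpy as np, cv2
from rig import robot
def save(name,im): cv2.imwrite('pics/'+name+'.png',im[:,:,::-1])
def cam(n):
    c=robot.camera_info(n); K=np.array([[c['fx'],0,c['cx']],[0,c['fy'],c['cy']],[0,0,1.]])
    return K,np.array(c['dist'],float),np.array(c['rvec'],float),np.array(c['tvec'],float)
def ray(C,uv,z):
    K,d,r,t=C; R=cv2.Rodrigues(r)[0]; o=-R.T@t.ravel()
    p=cv2.undistortPoints(np.array(uv,float).reshape(-1,1,2),K,d).reshape(-1,2)
    v=np.c_[p,np.ones(len(p))]@R
    return o+v*((z-o[2])/v[:,2])[:,None]
def proj(C,P): return cv2.projectPoints(np.array(P,float).reshape(-1,1,3),C[2],C[3],C[0],C[1])[0].reshape(-1,2)
E
python3 - <<'E'
from h import *
for n in('scene','top'):
    save(n+'0',robot.grab_frame(n)); C=cam(n); R=cv2.Rodrigues(C[2])[0]; print(n,-R.T@C[3],R[2],C[0][0,0])
print(robot.get_state()['time'])
E
```

```text
scene [ 1.09691313 -0.25047285  0.77071656] [-0.60902699  0.24158157 -0.75546309] 512.2644399086713
top [0.34469461 0.00376172 1.03338423] [ 0.20226278 -0.02523959 -0.97900599] 467.269016684495
0.1
```

View pics/top0.png

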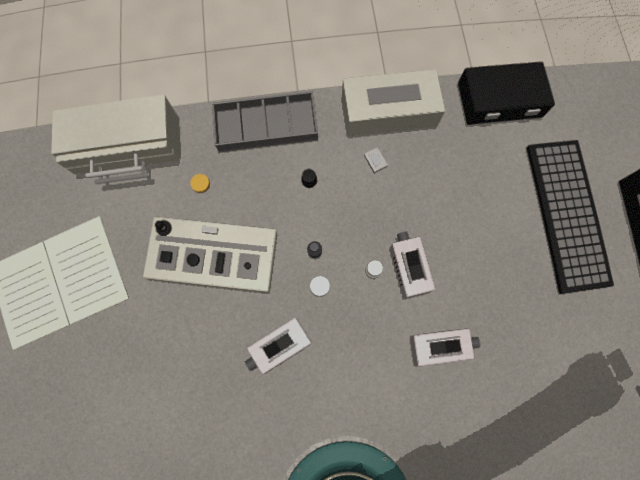

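View pics/scene0.png

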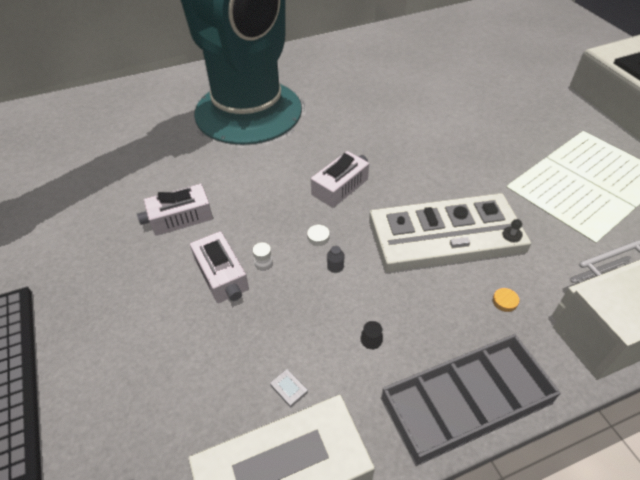

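The top view shows three lamp units: A (278,346), B (413,266) and C (444,346). B looks farthest from the base and has the jar (375,268) beside it. The deck keys, left to right, are square (167,257), large round (193,260), bar (221,262) and small round (248,266). Next I measure these and enlarge them.

```bash
python3 - <<'E'
from h import *
T=cv2.imread('pics/top0.png'); S=cv2.imread('pics/scene0.png')
Ct,Cs=cam('top'),cam('scene')
for n,uv in dict(A=(278,346),B=(413,266),C=(444,346)).items():
    p=ray(Ct,[uv],.062)[0]; print(n,p.round(3),np.hypot(*p[:2]).round(3))
for n,uv in dict(sq=(167,257),rd=(193,260),bar=(221,262),sm=(248,266)).items(): print(n,ray(Ct,[uv],.051)[0].round(3))
for n,uv in dict(sq=(488,209),rd=(460,213),bar=(431,216),sm=(401,221)).items(): print(n,'scene',ray(Cs,[uv],.051)[0].round(3))
print('B scene',ray(Cs,[(217,254)],.062)[0].round(3))
z=lambda I,u,v,w,h:cv2.resize(I[v:v+h,u:u+w],(400,300),interpolation=cv2.INTER_CUBIC)
out=np.vstack([np.hstack([z(T,360,220,96,72),z(S,170,215,120,90)]),np.hstack([z(T,140,200,144,108),z(S,365,180,168,126)])])
cv2.imwrite('pics/crop1.png',out)
print(robot.get_state()['ee_pos'])
E
```

```text
A [0.347 0.099 0.062] 0.361
B [ 0.476 -0.201  0.062] 0.517
C [ 0.304 -0.238  0.062] 0.386
sq [0.562 0.32  0.051]
rd [0.549 0.263 0.051]
bar [0.537 0.203 0.051]
sm [0.521 0.146 0.051]
sq scene [0.573 0.315 0.051]
rd scene [0.561 0.26  0.051]
bar scene [0.546 0.205 0.051]
sm scene [0.534 0.145 0.051]
B scene [ 0.484 -0.202  0.062]
[ 0.19694401 -0.5928436   0.22389087]
```

View pics/crop1.png

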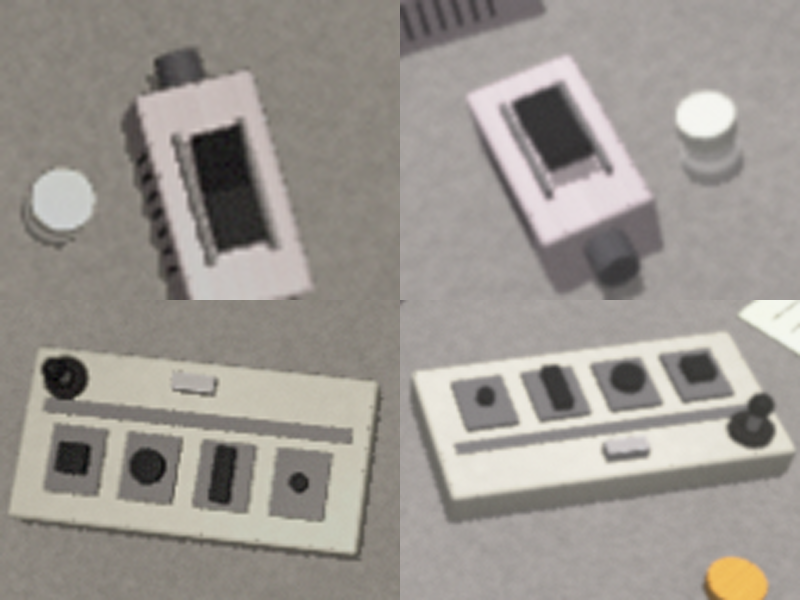

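B is the lamp unit meant: 0.52 m from the base against 0.36 m for A and 0.39 m for C. Its lens end points roughly +x, and the rocker half on that side looks raised, with bare surface showing below its end in the scene view. I'll close the fingers, go above it and look with the wrist camera.

```bash
cat >> h.py <<'E'
def rot(yaw,s=1):  # tool down, tool y along +-(cos yaw, sin yaw)
    y=s*np.array([np.cos(yaw),np.sin(yaw),0]); z=np.array([0,0,-1.]); return np.c_[np.cross(y,z),y,z]
def best(p,yaw):
    c=[(np.abs(robot.ik(p,rot(yaw,s))-np.array(robot.get_state()['qpos'])).max(),s) for s in(1,-1) if robot.ik(p,rot(yaw,s)) is not None]
    return rot(yaw,min(c)[1])
E
python3 - <<'E'
from h import *
robot.gripper_to(0.0)
p=[.45,-.205,.25]; R=best(p,np.radians(17))
robot.move_ptp(p,R)
s=robot.get_state(); print(s['time'],s['ee_pos'],s['opening'],np.array(s['tool_rot']).round(2).tolist())
C=cam('wrist'); np.save('w1.npy',np.array(C,dtype=object),allow_pickle=True)
save('w1',robot.grab_frame('wrist')); Rw=cv2.Rodrigues(C[2])[0]; print(-Rw.T@C[3],Rw[2],C[0][0,0])
E
```

```text
3.2167 [ 0.44970299 -0.20613279  0.24987417] 0.0006081874844845699 [[-0.29, 0.96, -0.0], [0.96, 0.29, 0.0], [0.0, -0.0, -1.0]]
[ 0.42824689 -0.13402767  0.41041757] [ 0.07328984 -0.24521481 -0.96669452] 335.5265833466807
```

View pics/w1.png

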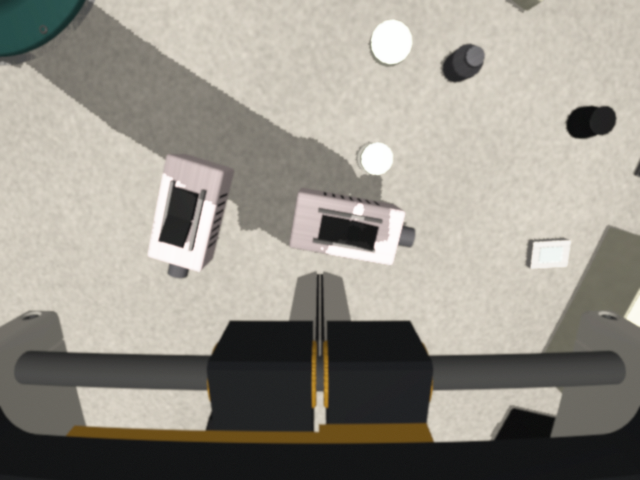

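The wrist picture shows unit B at (348,230), with its lens to the right at (406,237). One enlarged crop will give the top corners and the rocker.

```bash
python3 - <<'E'
from h import *
C=np.load('w1.npy',allow_pickle=True); I=cv2.imread('pics/w1.png')
cv2.imwrite('pics/crop2.png',cv2.resize(I[175:280,280:420],(800,600),interpolation=cv2.INTER_CUBIC))
k=lambda a:ray(C,a,.05).round(4)
q=k([(299,192),(405,208),(392,264),(292,247)]);print(q,q.mean(0),np.linalg.norm(np.diff(q,axis=0),axis=1))
Ct=cam('top');q=ray(Ct,[(405.6,292),(393.1,244),(419.5,237.3),(435.1,289.6)],.05);print(q.round(4),q.mean(0),np.linalg.norm(np.diff(q,axis=0),axis=1))
g=cv2.cvtColor(I,cv2.COLOR_BGR2GRAY); m=np.zeros_like(g); m[210:255,312:385]=(g[210:255,312:385]<45)*255
c=max(cv2.findContours(m,0,2)[0],key=cv2.contourArea); print(cv2.contourArea(c)); b=cv2.boxPoints(cv2.minAreaRect(c)); print(b, ray(C,b,.062).round(4))
E
```

```text
[[ 0.4188 -0.1795  0.05  ]
 [ 0.5337 -0.1628  0.05  ]
 [ 0.542  -0.2272  0.05  ]
 [ 0.4281 -0.2406  0.05  ]] [ 0.48065  -0.202525  0.05    ] [0.11610728 0.06493266 0.11468553]
[[ 0.4249 -0.1787  0.05  ]
 [ 0.5307 -0.1681  0.05  ]
 [ 0.5382 -0.2274  0.05  ]
 [ 0.4219 -0.2419  0.05  ]] [ 0.47895395 -0.20402918  0.05      ] [0.10628139 0.05976697 0.11721573]
1149.0
[[318.54526 238.3241 ]
 [323.05142 215.2927 ]
 [377.00772 225.84937]
 [372.50156 248.88077]] [[ 0.4527 -0.2196  0.062 ]
 [ 0.4501 -0.1942  0.062 ]
 [ 0.5083 -0.1885  0.062 ]
 [ 0.512  -0.214   0.062 ]]
```

View pics/crop2.png

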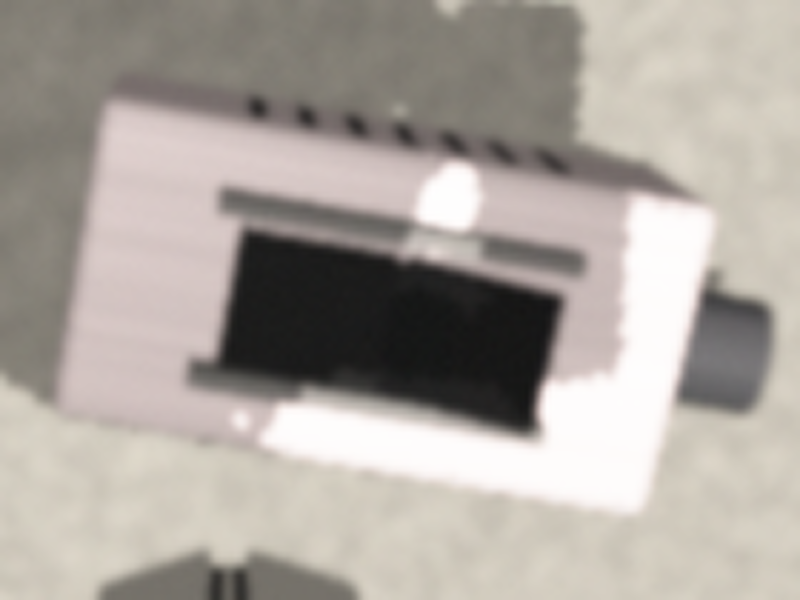

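The corners give 115 x 64 mm and the rocker 58 x 26 mm, centred at (0.481,-0.204) with yaw about 7.5°. That agrees in both views. The raised half should be on the lens side, and the contact height will confirm it: about 74 mm if raised, 62 mm if level. I press with a force guard, moving the arm clear sideways afterwards only upward.

```bash
python3 - <<'E'
from h import *
a=np.radians(7.5); R=rot(a,1); xy=np.array([.481,-.2035])+.0175*np.array([np.cos(a),np.sin(a)])
robot.move_ptp([*xy,.125],R); f0=np.array(robot.get_state()['force'])
def st(t):
    s=robot.get_state(); print(t,round(s['time'],2),np.round(s['ee_pos'],4),np.round(np.array(s['force'])-f0,1))
st('above')
print(robot.move_linear([*xy,.079],velocity=.03,threshold=1.5)); st('touch')
if robot.get_state()['ee_pos'][2]>.086:
    print(robot.move_linear([*xy,.079],velocity=.02,threshold=10)); st('press')
robot.move_linear([*xy,.16]); st('up')
C=cam('wrist'); np.save('w2.npy',np.array(C,dtype=object),allow_pickle=True); I=robot.grab_frame('wrist')
S=robot.grab_frame('scene')
save('w2',np.vstack([cv2.resize(I[100:340,240:440],(500,600))]) ) 
cv2.imwrite('pics/crop3.png',cv2.resize(np.hstack([I[160:310,240:440],np.array(cv2.resize(S[215:305,170:290],(200,150)))]),(800,300))[:,:,::-1])
E
```

```text
above 3.87 [ 0.4984 -0.2016  0.1256] [0. 0. 0.]
True
touch 4.97 [ 0.498  -0.201   0.0885] [-0.2  0.3 -0.1]
True
press 5.41 [ 0.4991 -0.201   0.0811] [-3.   0.9 11.9]
up 6.08 [ 0.4979 -0.2012  0.1592] [-0.4  0.3 -0.1]
```

View pics/crop3.png

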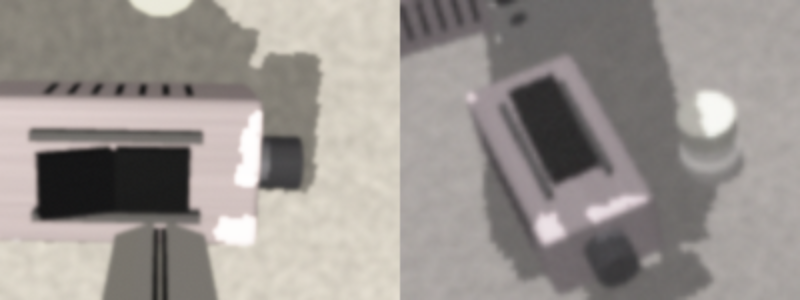

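The rocker is on. First contact came at a tip height of about 69.5 mm, so this was the raised half. It stopped hard at 62.1 mm with 12 N, and the crop shows the lens-side half level and the other half raised. Next is a look at the deck from close by.

```bash
python3 - <<'E'
from h import *
p=robot.get_state()['ee_pos']; robot.move_linear([p[0],p[1],.22])
R=rot(np.radians(-13),1); robot.move_ptp([.53,.165,.22],R)
C=cam('wrist'); np.save('w3.npy',np.array(C,dtype=object),allow_pickle=True); I=robot.grab_frame('wrist'); save('w3',I)
s=robot.get_state();print(s['time'],s['ee_pos'])
E
```

```text
8.1583 [0.53034733 0.16365041 0.21971432]
```

View pics/w3.png

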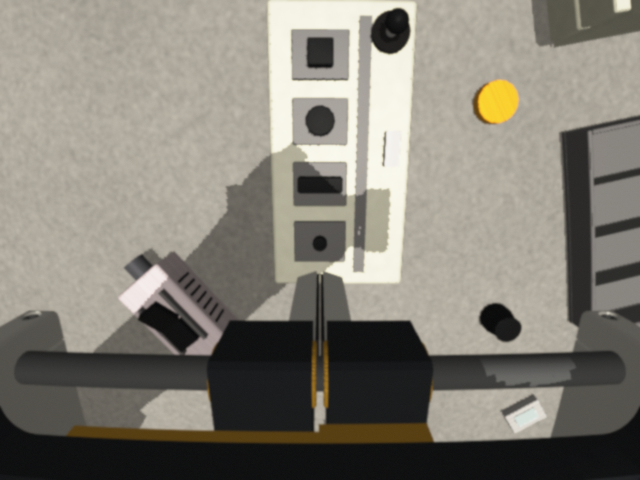

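The deck is clear: square (320,52), large round (320,121), bar (320,185), small round (320,243). I'll locate the centres by mask, check the 60 mm spacing, then press.

```bash
python3 - <<'E'
from h import *
C=np.load('w3.npy',allow_pickle=True); g=cv2.cvtColor(cv2.imread('pics/w3.png'),cv2.COLOR_BGR2GRAY)
uv=[]
for v,h in((52,20),(121,20),(185,13),(243,11)):
    w=g[v-h:v+h,292:348]; n,l,st,ce=cv2.connectedComponentsWithStats((w<48).astype(np.uint8)); 
    i=1+st[1:,4].argmax(); uv.append(ce[i]+[292,v-h]); print(st[i],uv[-1].round(1))
P=ray(C,uv,.051); print(P.round(4),np.linalg.norm(np.diff(P,axis=0),axis=1).round(4)); d=P[0]-P[3]; print('deck yaw',np.degrees(np.arctan2(-d[0],d[1])))
np.save('keys.npy',P)
E
```

```text
[ 16   7  24  28 644] [319.5  52.3]
[18 28 20  6 29] [319.4 132.3]
[  6   4  43  17 589] [316.3 184.9]
[ 21   4  14  15 165] [319.5 243. ]
[[0.5669 0.3229 0.051 ]
 [0.551  0.2553 0.051 ]
 [0.5369 0.2081 0.051 ]
 [0.5266 0.1504 0.051 ]] [0.0694 0.0493 0.0586]
deck yaw -13.142608773610103
```

Square and small round are clean; the lit round key and the shadowed bar broke the mask threshold. I interpolate those two in thirds between the outer keys (177 mm measured against 180), check against a looser mask, then press the round key.

```bash
cat >> h.py <<'E'
def press(xy,R,thr,hold):
    robot.move_linear([*xy,.095],frame=R) if False else robot.move_ptp([*xy,.095],R)
    f0=np.array(robot.get_state()['force'])
    def st(t):
        s=robot.get_state(); print(t,round(s['time'],2),np.round(s['ee_pos'],4),np.round(np.array(s['force'])-f0,1))
    st('above'); hit=robot.move_linear([*xy,.0605],velocity=.025,threshold=thr); st('stop %s'%hit)
    robot.pause(hold); st('held'); robot.move_linear([*xy,.12]); st('up')
E
python3 - <<'E'
from h import *
C=np.load('w3.npy',allow_pickle=True); g=cv2.cvtColor(cv2.imread('pics/w3.png'),cv2.COLOR_BGR2GRAY)
n,l,s,ce=cv2.connectedComponentsWithStats((g[101:141,296:345]<85).astype(np.uint8)); i=1+s[1:,4].argmax(); q=ray(C,[ce[i]+[296,101]],.051)[0]; print(s[i],q.round(4))
P=np.load('keys.npy'); rd=P[0]+(P[3]-P[0])/3; print(rd.round(4))
if np.linalg.norm(q-rd)<.005:
    press(rd[:2],rot(np.radians(-13),1),12,.3)
    p=robot.get_state()['ee_pos']; robot.move_linear([.53,.165,.22],velocity=.25)
    I=robot.grab_frame('wrist'); S=robot.grab_frame('scene')
    cv2.imwrite('pics/crop4.png',np.hstack([cv2.resize(I[20:280,255:425],(392,600)),cv2.resize(S[180:306,365:533],(400,600))])[:,:,::-1])
E
```

```text
[ 10   5  28  30 676] [0.5535 0.2656 0.051 ]
[0.5535 0.2654 0.051 ]
above 8.85 [0.5541 0.2645 0.0959] [0. 0. 0.]
stop True 10.03 [0.5534 0.2655 0.0631] [-2.7 -1.2 11.1]
held 10.33 [0.5534 0.2655 0.0631] [-3.3 -0.1  9.2]
up 10.87 [0.5534 0.2651 0.1194] [ 0.1  0.9 -1. ]
```

View pics/crop4.png

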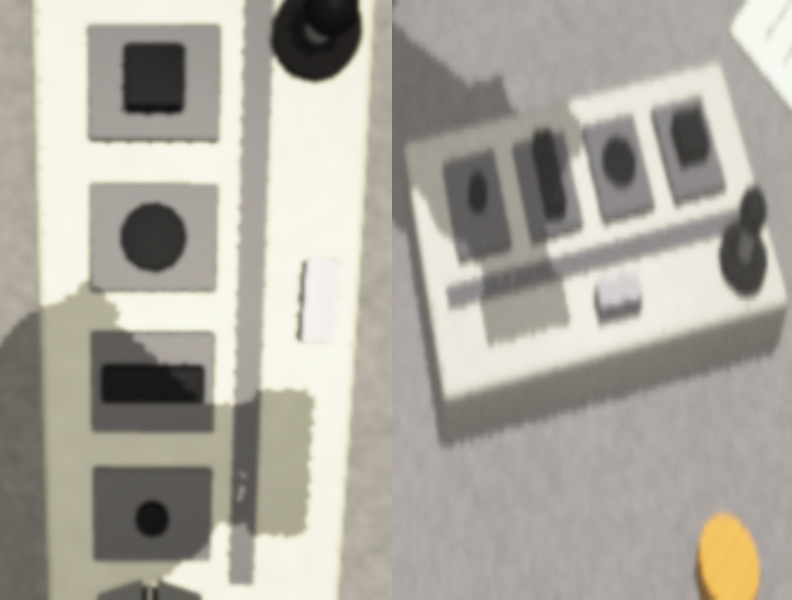

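The tip stopped at 44.1 mm, so the round key was fully down. It now shows almost no side wall in the scene view, unlike the square key, so it has latched. Now the bar key.

```bash
python3 - <<'E'
from h import *
P=np.load('keys.npy'); b=P[0]+(P[3]-P[0])*2/3; print(b.round(4))
press(b[:2],rot(np.radians(-13),1),12,1.1)
robot.move_linear([b[0],b[1],.25],velocity=.25); s=robot.get_state(); robot.move_ptp([.45,0.0,.3],rot(0,1))
print(robot.get_state()['time'])
T=robot.grab_frame('top'); S=robot.grab_frame('scene')
z=lambda I,u,v,w,h:cv2.resize(I[v:v+h,u:u+w],(400,300),interpolation=cv2.INTER_CUBIC)
cv2.imwrite('pics/fin.png',np.vstack([np.hstack([z(T,360,220,96,72),z(S,170,215,120,90)]),np.hstack([z(T,140,200,144,108),z(S,365,180,168,126)])])[:,:,::-1])
E
```

```text
[0.54   0.2079 0.051 ]
above 12.28 [0.5402 0.2084 0.0956] [0. 0. 0.]
stop True 13.46 [0.54   0.208  0.0632] [-2.3 -0.4 11.4]
held 14.56 [0.54   0.208  0.0632] [-3.  -1.9 11.4]
up 15.09 [0.5399 0.2076 0.1194] [ 0.3  0.7 -0.3]
16.6833
```

View pics/fin.png

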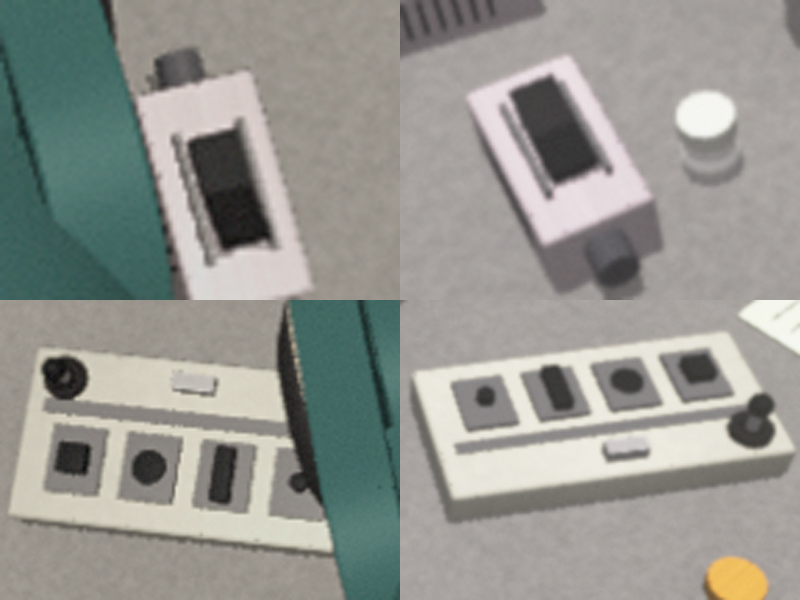

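The last picture shows the rocker tilted the other way, the round key low, and the bar, square and small round keys proud. The lamp unit, jar and gauge block sit at the same pixels as before, so I hand the job in.

```bash
python3 -c "
from rig import robot
robot.sign_off(); print(robot.get_state()['time'])"
```

```text
the job is handed in; nothing more can be done
the job is handed in; nothing more can be done
```

The scan sequence is done and handed in. It finished at about 17 s on the robot's clock, against the 42 s limit. No verdict is reported back, so the results below are from my own readings.

1. **Rocker:** I pressed the raised half on the farthest lamp unit (0.52 m from the base; the look-alikes are at 0.36 and 0.39 m). First contact came at a tip height of about 69.5 mm. It stopped hard at 62.1 mm with 12 N, which is the fully-on height.
2. **Large round key:** it stopped at a tip height of 44.1 mm with 11 N, so fully down. It stayed low in the later pictures, so it latched.
3. **Bar key:** it stopped at 44.2 mm with 11 N, was held down for 1.1 s, then let go. It came back up.

**Last checks:** the final crops show the rocker on, the round key down and the other three keys up. The lamp unit, jar and gauge block are where they were. The arm was parked clear at z = 0.3 m.

**Limits of the checks:**
- The other loose things were mostly outside the final crops and I did not re-measure them. The arm passed only well above them.
- The first rough key positions from the two fixed cameras differed by about 10 mm in x. I used the close wrist view instead.
- In that wrist view the first threshold missed the round key because it was lit. A looser threshold agreed with the position interpolated from the outer keys to within 1 mm.
- The bar key's position came from that interpolation alone; its own mask was about 3 mm off.

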